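True up a profile frame corner with the assembly square

TASK

Take the large braced square from its mat and bring the frame corner true: press the square into the inside corner, one leg flat along the clamped rail, and push along until the loose rail swings out and lies flush against the other leg with no gap on either face; move that rail with the square alone and never lean on it hard. Hold the square pressed steadily against both rails at once, with about 10 N on each, for a good second or two, then lay it back flat on the middle of its mat, leaving the corner square and the other things on the bench where they are.

Things in the scene. Friction and masses are not known exactly. Their poses are not given: they have to be found in the camera images.
- square: Large assembly square: bare steel L, lying flat, 24 mm high, about 0.4 kg, with a straight diagonal brace between its legs (an A from above). Grip the brace: 16 mm wide, 24 mm high, along (1, -1), fingers closing along (1, 1); 60 mm of free window between brace and heel. Origin: underside, middle of the brace. The outer faces, at exactly 90 degrees, are its planes x = +68 mm and y = +68 mm.
- square_heel (a point): The square's heel, where its outer faces meet, underside (sharp edge cut away by an 8 x 8 mm notch). Axes as the square's. The legs, 18 mm wide, run 150 mm from here along its -x and -y.
- mat: Black rubber mat 220 x 220 x 3 mm, fixed flat on the bench; the square starts on it. Origin: centre of the underside.
- frame: Frame corner, fixed to the bench: two 30 x 30 mm slotted aluminium profiles lying on it, joined by a 4 mm steel plate on top (bolt heads to 38 mm). Origin: on the bench, at the inside corner. Its plane x = 0 is the base rail's inner face (looks to -x); its plane y = 0 is where the other rail's inner face (looks to -y) lies once square. The open inside is x < 0, y < 0.
- home (a point): Where the square's origin lies once the square is seated home in the true corner (frame x = y = -68 mm, bench level); the square then has the frame's yaw.
- base_rail: Base rail, immovable: along the frame's y from +30 to -240 mm, same origin and axes as the frame. Two toggle clamps on its outer side hold it down; their arms reach over its top, to 57 mm high. At the check 10 N on each rail is right; under 5 N proves nothing and over 15 N springs the joint; more than 25 N at any time spoils the set-up. Its faces are smooth: friction on the square about 0.25.
- swing_rail: Second rail, held by one bolt about which it swings level. Origin: on the bench under the bolt (frame x -20, y +15 mm). Runs along its own -x from +18 to -240 mm; inner face: its plane y = -15 mm. Starts 2 to 5 degrees out, free end leaning into the corner. Stays where left; 0.6 N m of bolt friction: it yields at about 5 N from the tip of the square's leg, and once flush it stops yielding.
- rail_end (a point): Free end of the swinging rail, on its inner face, at bench level. When the joint is square it is at frame x = -260, y = 0 mm.
- small_square: Bystander: small engineer's try square, stock 60 mm, blade 75 mm. Origin under the stock's middle.
- offcut: Bystander: 80 mm offcut of 30 x 30 profile. Origin under its middle.
- bracket: Bystander: die-cast angle bracket, 40 x 36 x 40 mm. Origin under its middle.
- driver: Bystander: screwdriver, black handle, lying on the bench. Origin near its middle.
- tape: Bystander: roll of paper tape, 84 mm across, 24 mm high. Origin under its centre.
- tnut_tub: Bystander: small grey plastic bowl, 68 mm across, 32 mm high. Origin under its centre.
- oil_can: Bystander: white plastic bottle, 52 mm across, 110 mm high. Origin under its centre.
Not all that is in view belongs to the job. What is shaped like the square but turquoise is not meant.

How it is judged:
By the outcome, as a careful person would: the job done as asked, in the order asked, and still so for the second after the job is handed in, with the robot touching nothing.
It also fails if it takes over 64 s, if anything falls off the work surface, if the arm or the gripper's body presses on something with over 40 N, if the wrist force passes 120 N, or if a joint passes its speed limit or range.

ROBOT

A 6-joint arm with a two-finger parallel gripper is mounted at the origin on the work surface. World frame = base frame: x ahead of the robot, y to its left, z up, the work surface at z = 0. Lengths are in m, angles in rad, forces in N, time in s.
With the tool pointing down it reaches from about 0.35 to 0.775 m from the base axis. Payload 5.5 kg.
Tool frame: the origin (TCP) lies midway between the tips of the shut fingers; the grasp point (between the pads) lies 19 mm behind it (r.grip_depth is the distance from the TCP to the grasp point, in m); z points along the fingers, y is the line along which they close (so a half turn about z gives the same grasp; the last joint's range is limited). The gripper opens to 85 mm and grips with 20 to 120 N. Pads are 22 mm wide; open, the fingers measure 114 mm over their backs; the gripper's body (76 mm by 85 mm) begins 54 mm behind the grasp point. The pads swing forward as they close: fully open they stand 13 mm farther back than shut.
Start: joints at [-1.392, 0.313, 0.046, 1.304, 0, 1.431], TCP at [0.18, -0.546, 0.197] pointing down, gripper open.
Joint ranges: [-2.76, 2.76], [-0.86, 1.69], [-1.03, 1.26], [-2.2, 2.34], [-1.47, 1.5], [-3.14, 3.14]. Speed limits (rad/s): [2.57, 2.57, 3.14, 3.14, 3.14, 3.14].

INTERFACE

Orientations are given as a 3x3 rotation matrix whose columns are the frame's x, y, z axes.
In Python, from station import r gives the robot as it stands.
- The arm moves only by the tool servo_tool, never from a script. Its argument "moves" is a list of rows, each an object with "offset": the shift along the tool's x, y, z in mm, a list of three; "twist": the turn, a rotation vector about the tool's x, y, z in degrees, a list of three; "claw": the finger opening in mm, from 0 to 85.4. In form: [{"offset": [x, y, z], "twist": [ax, ay, az], "claw": claw}, ...]. A call has 1 to 12 rows; each row is the pose to reach, as a shift and turn from the pose commanded when the call began, along the tool's axes at that moment; what a row does not reach only later rows make up. A row lasts 1/10 s, in which the tool goes at most 50 mm and 8.59 degrees, less where a joint would pass 70% of its speed; a pose out of reach is approached as far as the arm can. A call with a gripper value outside its range is refused whole. The fingers move at their own pace and stop on an object; "force" is the grip in N (left out, the last holds). Time passes only in rows, so rows that repeat a pose let the fingers close. It gives the time, the measured TCP pose, the force, the opening and the grip force at its end, in the units of the state.
- r.get_obs(): the state, without advancing time (a new reading comes with each control period).
- r.read_camera(name): name is "scene" or "top"; returns a dict with "frame" (480x640x3 uint8, red, green, blue), "intrinsics" (3x3 intrinsics, pixels), "origin" and "attitude" of the camera in the world. Camera axes: x right, y up, looking along -z (the intrinsics and any distortion apply to the point x, -y, -z); pixel columns grow to the right and rows downward; lengths in m; the calibration is good to about 2 mm. A picture is of the moment at which its call begins. There is no depth.
- r.job_done(): hands the job in; it is judged then, once.
The state is a dict: "time": time; "qpos": joint angles; "joint_velocities": joint speeds; "joint_efforts": joint torques, N m; "ee_pos": TCP position; "tool_rot": TCP orientation; "ft_force": force on the tool from outside, world axes, zero at the start; "moment": the same for the moment, N m; "finger_gap": opening from 0.0 (shut) to 1.0 (fully open); "grip_force": force on a finger pad.
Only numpy, scipy, OpenCV 4.12 (cv2) and the standard library are available. Lean on these libraries where they do the work, as an engineer would, in place of code of your own. Each camera call takes 0.05 s, during which the arm holds its last target. There are 200 camera calls.

## Working session

There is one attempt and no reset: what is moved stays moved. The work goes in short steps, Python scripts to look and compute and a tool call to move; the robot and the scene stay as the last step left them, time stands still between calls to the robot, and variables do not carry over. Pictures are saved under pics/ and viewed, at most 13 in all, crops included, and the job is handed in when it is done.

Besides the shell and the picture viewer there is one more tool, called after "Call:" by a JSON object that holds its "op" and its "data". servo_tool: Moves the arm, as the interface text tells. Its arguments: {"type":"object","properties":{"moves":{"type":"array"},"force":{"type":"number"}},"required":["moves"]}

```bash
ls; mkdir -p pics; cat > h.py <<'E'
import numpy as np, cv2
from station import r
def snap(name,fn):
    c=r.read_camera(name); cv2.imwrite(fn,c["frame"][:,:,::-1]); 
    np.savez(fn[:-4]+".npz",**{k:np.array(v) for k,v in c.items() if k in("frame","intrinsics","origin","attitude")}); 
    return c
def load(fn): return dict(np.load(fn))
def p2w(c,uv,z):
    K=c["intrinsics"];uv=np.atleast_2d(uv).astype(float)
    d=np.c_[(uv-[K[0,2],K[1,2]])/[K[0,0],K[1,1]],np.ones(len(uv))]*[1,-1,-1]
    d=d@np.array(c["attitude"]).T; o=np.array(c["origin"])
    return o+d*((z-o[2])/d[:,2])[:,None]
def w2p(c,P):
    P=(np.atleast_2d(P)-c["origin"])@np.array(c["attitude"])
    P=P*[1,-1,-1]; q=P@np.array(c["intrinsics"]).T
    return q[:,:2]/q[:,2:]
E
python3 - <<'E'
from h import *
for n in("top","scene"):
    c=snap(n,f"pics/{n}0.png"); print(n,{k:(v if k!="frame" else 0) for k,v in c.items()})
print(r.get_obs(), r.grip_depth)
E
```

```text
pics
top {'frame': 0, 'intrinsics': array([[442.85585978,   0.        , 316.21603618],
       [  0.        , 442.85585978, 244.08253957],
       [  0.        ,   0.        ,   1.        ]]), 'origin': array([ 0.39615219, -0.0726353 ,  1.12197193]), 'attitude': array([[ 0.00992711,  0.99504497, -0.09892911],
       [-0.99951007,  0.00693727, -0.03052034],
       [-0.02968281,  0.09918362,  0.99462633]])}
scene {'frame': 0, 'intrinsics': array([[444.36077991,   0.        , 329.10041895],
       [  0.        , 444.36077991, 239.88007611],
       [  0.        ,   0.        ,   1.        ]]), 'origin': array([0.87612513, 0.59888086, 0.65628418]), 'attitude': array([[-0.86393387, -0.32776882,  0.3823426 ],
       [ 0.50354242, -0.55022346,  0.66610748],
       [-0.0079554 ,  0.76799853,  0.64040219]])}
{'time': 0.1, 'qpos': array([-1.39160863e+00,  3.13890055e-01,  4.51056485e-02,  1.30360732e+00,
       -4.64525039e-06,  1.43118822e+00]), 'joint_velocities': array([ 0.00218809, -0.0008891 ,  0.00327612, -0.00073852,  0.00082381,
        0.00208403]), 'joint_efforts': array([ 2.16360342e-03, -4.81728566e+01,  2.99241900e+01,  1.28171584e-02,
       -1.35022583e-04, -7.03536003e-06]), 'ee_pos': array([ 0.18011211, -0.54552918,  0.19582348]), 'tool_rot': array([[ 9.49613557e-01,  3.13423050e-01, -2.88918783e-04],
       [ 3.13423108e-01, -9.49612286e-01,  1.56902352e-03],
       [ 2.17407310e-04, -1.58051983e-03, -9.99998727e-01]]), 'ft_force': array([-0.77591535,  0.42518469, -0.67949743]), 'moment': array([-0.01859589,  0.05052894, -0.01278676]), 'grip_force': 0.0, 'finger_gap': 0.9983667094319936} 0.0187
```

View pics/top0.png

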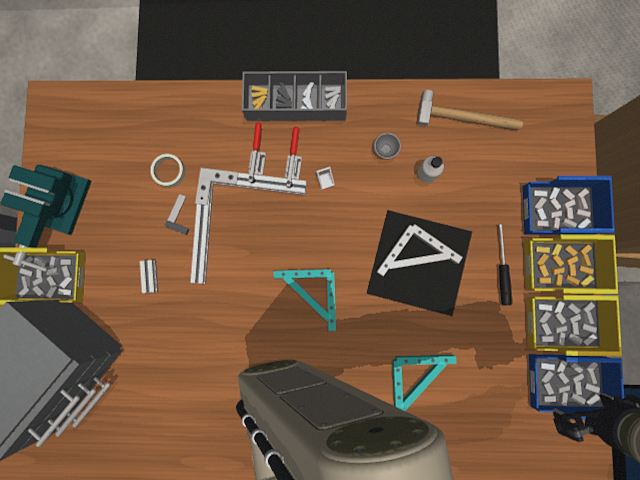

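View pics/scene0.png

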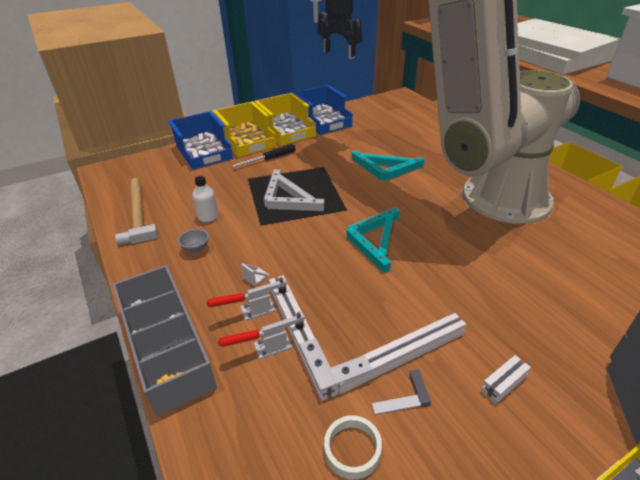

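Candidates for the square in the top view are the bare steel A on the black mat (418,250), the turquoise one at (310,295) and the turquoise one at (425,378). I choose the steel one on the mat. The frame's joint plate is at (207,185). The base rail runs right to (305,187), and the swing rail runs down to (198,282). Next is a close crop of each.

```bash
python3 - <<'E'
from h import *
f=cv2.imread("pics/top0.png")
a=cv2.resize(f[200:325,360:480],None,fx=4.8,fy=4.8,interpolation=cv2.INTER_CUBIC)
cv2.imwrite("pics/c1.png",a); 
b=cv2.resize(f[155:295,180:320],None,fx=4.2,fy=4.2,interpolation=cv2.INTER_CUBIC)
cv2.imwrite("pics/c2.png",b)
E
```

```text
(no output)
```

View pics/c1.png

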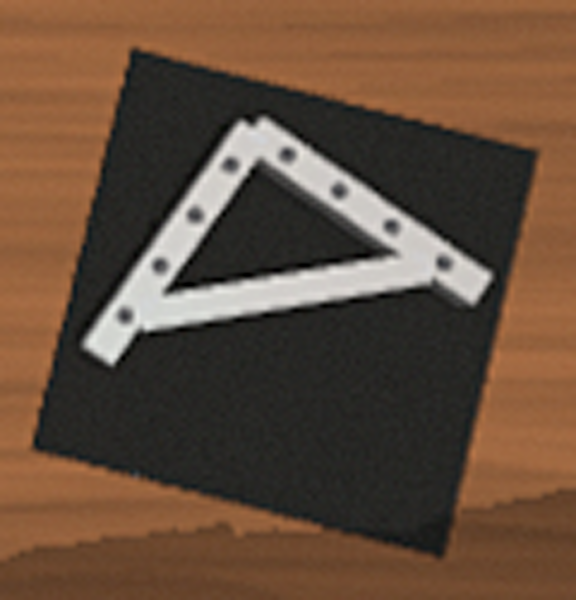

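View pics/c2.png

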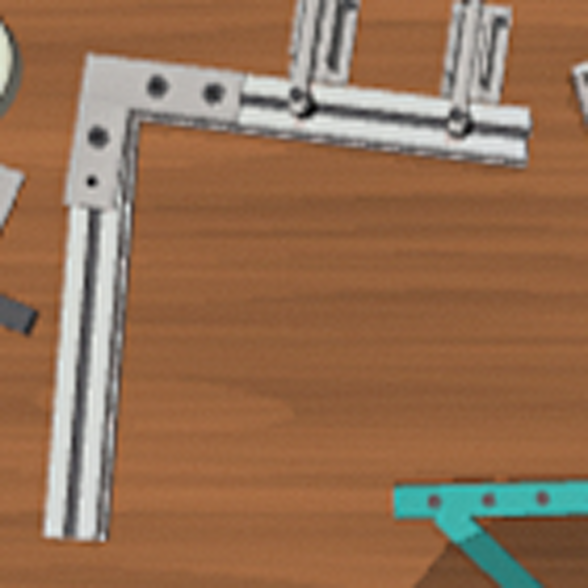

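```bash
cat > fit.py <<'E'
from h import *
from scipy.optimize import minimize
def fit_square(c,z,p0,thr=140):
    f=c["frame"]; S=4
    hsv=cv2.cvtColor(f,cv2.COLOR_RGB2HSV)
    u0,v0=w2p(c,[p0[0],p0[1],z])[0].astype(int)-75
    m=((f.min(2)>thr)&(hsv[...,1]<60)).astype(np.float32)[v0:v0+150,u0:u0+150]
    m=cv2.resize(f.min(2)[v0:v0+150,u0:u0+150],None,fx=S,fy=S,interpolation=cv2.INTER_CUBIC).astype(float)
    m=np.clip((m-thr)/40+.5,0,1)
    q=8*2**.5
    pol=[[(68,68),(-82,68),(-82,50),(68,50)],[(68,68),(68,-82),(50,-82),(50,68)],[(-58+q/2,58+q/2),(-58-q/2,58-q/2),(58-q/2,-58-q/2),(58+q/2,-58+q/2)]]
    def ren(p):
        R=np.array([[np.cos(p[2]),-np.sin(p[2])],[np.sin(p[2]),np.cos(p[2])]])
        im=np.zeros(m.shape,np.uint8)
        for P in pol:
            w=np.array(P)/1000@R.T+p[:2]
            uv=(w2p(c,np.c_[w,np.full(4,z)])-[u0,v0]+.5)*S-.5
            cv2.fillConvexPoly(im,np.round(uv*16).astype(np.int32),255,cv2.LINE_AA,4)
        return im/255.
    cost=lambda s:np.abs(ren([s[0]/100,s[1]/100,s[2]/5])-m).sum()
    best=None
    for dy in (-.15,0,.15):
        s0=np.array([p0[0]*100,p0[1]*100,(p0[2]+dy)*5])
        sx=np.vstack([s0]+[s0+np.eye(3)[i]*.6 for i in range(3)])
        t=minimize(cost,s0,method="Nelder-Mead",options=dict(initial_simplex=sx,xatol=.002,fatol=1))
        if best is None or t.fun<best.fun: best=t
    p=np.array([best.x[0]/100,best.x[1]/100,best.x[2]/5]); return p,best.fun/m.sum()
def edge_line(c,horizontal,rng,span,z=0.):
    """silhouette edge: last non-wood pixel walking span, per col (horizontal) or per row"""
    f=c["frame"].astype(float); s=f[...,0]-f[...,2]   # wood is red
    if not horizontal: s=s.T
    pts=[]
    for k in range(*rng):
        l=s[span[0]:span[1],k]; j=np.where((l[:-1]<40)&(l[1:]>=40))[0]
        if len(j):
            j=j[-1]; e=span[0]+j+(40-l[j])/(l[j+1]-l[j]); pts.append((k,e) if horizontal else (e,k))
    w=p2w(c,np.array(pts),z)[:,:2]
    for _ in range(3):
        vx,vy,x0,y0=cv2.fitLine(w.astype(np.float32),cv2.DIST_HUBER,0,.001,.001).ravel()
        d=(w-[x0,y0])@[-vy,vx]; w=w[np.abs(d)<max(.0015,0)]
    return np.array([x0,y0]),np.array([vx,vy]),d.std(),len(w)
E
python3 - <<'E'
from fit import *
c=load("pics/top0.png".replace("png","npz"))
cr=lambda u,v:(360+u/4.8,200+v/4.8)
heel=p2w(c,cr(252,118),.027)[0]; a=p2w(c,cr(82,345),.027)[0]; b=p2w(c,cr(493,272),.027)[0]
print("heel",heel,"legs",np.linalg.norm(a-heel),np.linalg.norm(b-heel))
yaw=np.arctan2(*(heel-a)[1::-1]); print(np.degrees(yaw))
R=np.array([[np.cos(yaw),-np.sin(yaw)],[np.sin(yaw),np.cos(yaw)]])
p0=np.r_[heel[:2]-R@[.068,.068],yaw]
p,e=fit_square(c,.027,p0); print("sq",p,np.degrees(p[2]),e,p0)
M=p2w(c,[cr(133,48),cr(538,152),cr(442,556),cr(34,448)],.003); print("mat",M.mean(0),np.linalg.norm(np.diff(M,axis=0),axis=1), np.degrees(np.arctan2(*(M[0]-M[3])[1::-1])))
B=edge_line(c,True,(235,300),(180,210)); Sw=edge_line(c,False,(195,275),(195,225))
print("base",B,"swing",Sw)
n1=B[1]*np.sign(B[1][1]); n2=Sw[1]*np.sign(Sw[1][0])
print("base yaw",np.degrees(np.arctan2(-n1[0],n1[1])),"swing yaw",np.degrees(np.arctan2(n2[1],n2[0])))
t=np.linalg.solve(np.c_[n1,-n2],Sw[0]-B[0]); print("corner",B[0]+n1*t[0])
print(p2w(c,[(180+45/4.2,155+540/4.2),(180+107/4.2,155+540/4.2)],.03),p2w(c,[(180+530/4.2,155+107/4.2),(180+527/4.2,155+155/4.2)],.03))
E
```

```text
heel [ 0.55533673 -0.2775032   0.027     ] legs 0.14713619734003072 0.14489297378784194
-36.71557031527603
sq [ 0.46710101 -0.29154667 -0.61000617] -34.950779227525125 0.1030481512245463 [ 0.46017371 -0.29135957 -0.64080759]
mat [ 0.46329425 -0.29863369  0.003     ] [0.21830701 0.21736773 0.21654232] -13.984725982441917
base (array([0.6474769 , 0.09066644], dtype=float32), array([0.12072757, 0.9926857 ], dtype=float32), np.float64(0.0001869007328042348), 65) swing (array([0.5308911 , 0.23797677], dtype=float32), array([ 0.99905616, -0.04343679], dtype=float32), np.float64(0.00017792872296090194), 80)
base yaw -6.9340944 swing yaw -2.4895282
corner [0.6646849 0.2321597]
[[0.4042608  0.27101908 0.03      ]
 [0.40461552 0.23415202 0.03      ]] [[ 0.66545939 -0.01228697  0.03      ]
 [ 0.63620498 -0.01084807  0.03      ]]
```

```bash
cat > go.py <<'E'
from h import *
from scipy.spatial.transform import Rotation as Ro
def delta(x,y,z,ysq):
    """offset/twist to bring TCP to world x,y,z with tool y axis at angle (deg) ysq+45 (square yaw), tool down"""
    o=r.get_obs(); a=np.radians(ysq+45); yv=np.array([np.cos(a),np.sin(a),0]); zv=np.array([0,0,-1.]); 
    T=np.c_[np.cross(yv,zv),yv,zv]; R=np.array(o["tool_rot"])
    print("offset",np.round(R.T@(np.array([x,y,z])-o["ee_pos"])*1000,1),"twist",np.round(Ro.from_matrix(R.T@T).as_rotvec(degrees=True),2),"t",o["time"])
E
python3 - <<'E'
from fit import *
c=load("pics/top0.npz"); s=load("pics/scene0.npz")
for n,cc in(("top",c),("scene",s)):
  for thr in (110,140,170):
    p,e=fit_square(cc,.027,[.467,-.2915,-.61],thr); print(n,thr,p.round(4),np.degrees(p[2]).round(2),e.round(3))
from go import delta
delta(.466,-.2915,.10,-35.2)
E
```

```text
top 110 [ 0.467  -0.2915 -0.6117] -35.05 0.077
top 140 [ 0.4671 -0.2916 -0.6112] -35.02 0.103
top 170 [ 0.4672 -0.2919 -0.6069] -34.77 0.241
scene 110 [ 0.4703 -0.287  -0.611 ] -35.01 0.634
scene 140 [ 0.4702 -0.2879 -0.6158] -35.28 0.486
scene 170 [ 0.4693 -0.2911 -0.6193] -35.48 1.242
offset [ 351.1 -151.5   96.1] twist [-7.000e-02 -7.000e-02 -8.153e+01] t 0.1
```

Call:
{"op": "servo_tool", "data": {"moves": [{"offset": [351, -151.5, 96], "twist": [0, 0, -81.5], "claw": 50}, {"offset": [351, -151.5, 96], "twist": [0, 0, -81.5], "claw": 50}, {"offset": [351, -151.5, 96], "twist": [0, 0, -81.5], "claw": 50}, {"offset": [351, -151.5, 96], "twist": [0, 0, -81.5], "claw": 50}, {"offset": [351, -151.5, 96], "twist": [0, 0, -81.5], "claw": 50}, {"offset": [351, -151.5, 96], "twist": [0, 0, -81.5], "claw": 50}, {"offset": [351, -151.5, 96], "twist": [0, 0, -81.5], "claw": 50}, {"offset": [351, -151.5, 96], "twist": [0, 0, -81.5], "claw": 50}, {"offset": [351, -151.5, 96], "twist": [0, 0, -81.5], "claw": 50}, {"offset": [351, -151.5, 96], "twist": [0, 0, -81.5], "claw": 50}, {"offset": [351, -151.5, 96], "twist": [0, 0, -81.5], "claw": 50}, {"offset": [351, -151.5, 96], "twist": [0, 0, -81.5], "claw": 50}], "force": 80}}

```text
time: 1.3
ee_pos: [0.4659, -0.2921, 0.1004]
tool_rot: [[-0.168, 0.986, -0.0], [0.986, 0.168, 0.0], [0.0, -0.0, -1.0]]
ft_force: [-0.6, 0.1, 0.5]
finger_gap: 0.585
grip_force: 0.0
```

```bash
python3 - <<'E'
from go import *
delta(.467,-.291,.05,-35.05); delta(.467,-.291,.0045,-35.05); o=r.get_obs(); print(o["ee_pos"],o["ft_force"],o["tool_rot"].round(4))
c=snap("scene","pics/s1.png"); f=c["frame"][100:290,190:430,::-1]
print(w2p(c,[.467,-.291,.027]))
cv2.imwrite("pics/s1c.png",cv2.resize(f,None,fx=3,fy=3,interpolation=cv2.INTER_CUBIC))
E
```

```text
offset [ 0.9  1.3 50.4] twist [-0.02 -0.02 -0.29] t 1.3
offset [ 0.8  1.3 95.9] twist [-0.02 -0.02 -0.29] t 1.3
[ 0.46585939 -0.29207919  0.10035504] [-0.57924911  0.10497309  0.45697361] [[-1.677e-01  9.858e-01 -4.000e-04]
 [ 9.858e-01  1.677e-01  3.000e-04]
 [ 3.000e-04 -4.000e-04 -1.000e+00]]
[[294.53296485 185.71555911]]
```

View pics/s1c.png

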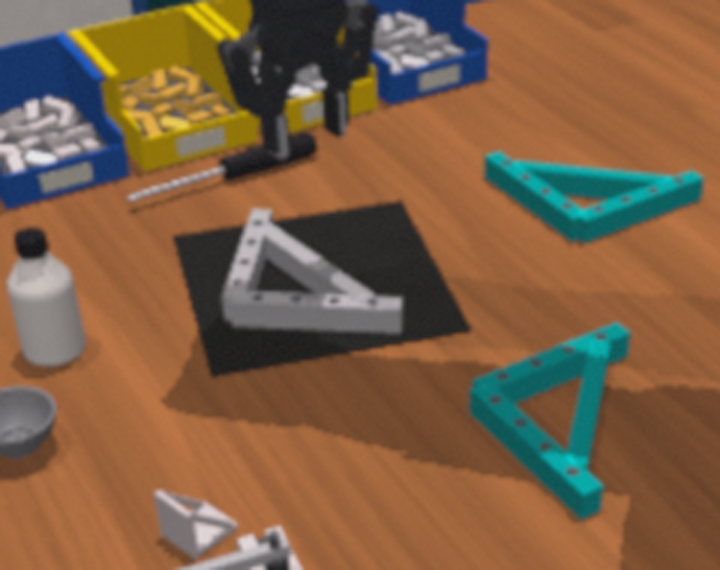

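The fingertips, at (275,150) and (340,130), straddle the brace, which is at (315,262). I'll go down and close.

Call:
{"op": "servo_tool", "data": {"moves": [{"offset": [0.9, 1.3, 30], "twist": [0, 0, -0.3], "claw": 50}, {"offset": [0.9, 1.3, 60], "twist": [0, 0, -0.3], "claw": 50}, {"offset": [0.9, 1.3, 80], "twist": [0, 0, -0.3], "claw": 50}, {"offset": [0.9, 1.3, 90], "twist": [0, 0, -0.3], "claw": 50}, {"offset": [0.9, 1.3, 95], "twist": [0, 0, -0.3], "claw": 50}, {"offset": [0.9, 1.3, 96], "twist": [0, 0, -0.3], "claw": 50}, {"offset": [0.9, 1.3, 96], "twist": [0, 0, -0.3], "claw": 50}]}}

```text
time: 2.05
ee_pos: [0.4677, -0.2917, 0.0055]
tool_rot: [[-0.174, 0.985, 0.001], [0.985, 0.174, -0.001], [-0.001, 0.001, -1.0]]
ft_force: [0.4, -0.3, 1.0]
finger_gap: 0.586
grip_force: 0.0
```

Call:
{"op": "servo_tool", "data": {"moves": [{"offset": [0, 0, 0], "twist": [0, 0, 0], "claw": 14}, {"offset": [0, 0, 0], "twist": [0, 0, 0], "claw": 8}, {"offset": [0, 0, 0], "twist": [0, 0, 0], "claw": 5}, {"offset": [0, 0, 0], "twist": [0, 0, 0], "claw": 5}, {"offset": [0, 0, 0], "twist": [0, 0, 0], "claw": 5}, {"offset": [0, 0, 0], "twist": [0, 0, 0], "claw": 5}], "force": 100}}

```text
time: 2.65
ee_pos: [0.4672, -0.2911, 0.0046]
tool_rot: [[-0.175, 0.985, 0.0], [0.985, 0.175, -0.0], [-0.0, 0.0, -1.0]]
ft_force: [-0.7, 1.0, -0.1]
finger_gap: 0.058
grip_force: 0.0
```

```bash
python3 - <<'E'
from h import *
c=snap("scene","pics/s2.png"); f=c["frame"][110:240,230:380,::-1]
cv2.imwrite("pics/s2c.png",cv2.resize(f,None,fx=4.6,fy=4.6,interpolation=cv2.INTER_CUBIC)); o=r.get_obs(); print(o["finger_gap"],o["grip_force"],o["ee_pos"],o["ft_force"])
E
```

```text
0.058322223811016004 0.0 [ 0.46715897 -0.29105666  0.00458569] [0.16621099 0.08280652 0.35388981]
```

View pics/s2c.png

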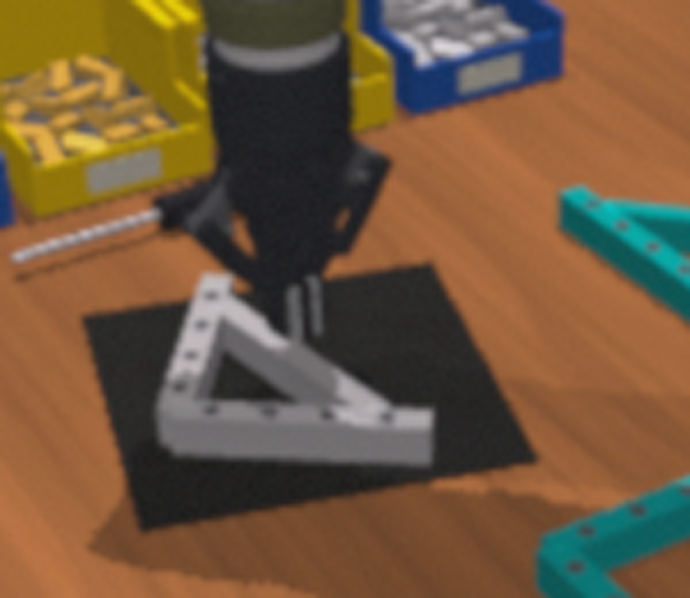

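```bash
python3 - <<'E'
from h import *
c=load("pics/s2.npz")
print(w2p(c,[[.4659,-.2921,.1004],[.4659,-.2921,.105],[.4672,-.2911,.0046],[.4672,-.2911,.027],[.4672,-.2911,.045]]))
print(p2w(c,[(299.5,183)],.0046),p2w(c,[(295,189)],.027))
t=snap("top","pics/t2.png"); print(w2p(t,[.4672,-.2911,.027]))
cv2.imwrite("pics/t2c.png",cv2.resize(t["frame"][195:325,350:490,::-1],None,fx=4.2,fy=4.2,interpolation=cv2.INTER_CUBIC))
E
```

```text
[[293.02498996 160.44104582]
 [292.91393647 158.80620413]
 [294.94064165 192.93841348]
 [294.44660945 185.71915738]
 [294.04061467 179.78638564]]
[[ 0.43480361 -0.32778453  0.0046    ]] [[ 0.47294177 -0.27659186  0.027     ]]
[[418.47594222 260.10782871]]
```

View pics/t2c.png

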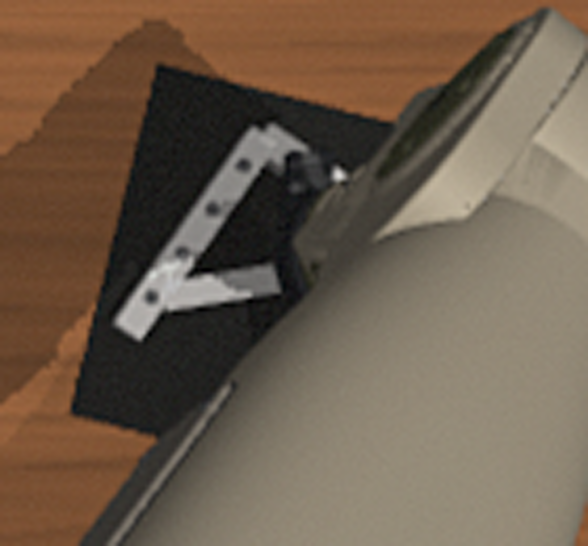

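```bash
python3 - <<'E'
from h import *
t=load("pics/t2.npz"); s=load("pics/s2.npz")
def tri(a,b):
    P=[];
    A=[];B=[]
    for c,uv in((t,a),(s,b)):
        o=c["origin"]; d=p2w(c,[uv],0)[0]-o; d/=np.linalg.norm(d); M=np.eye(3)-np.outer(d,d); A.append(M);B.append(M@o)
    X=np.linalg.lstsq(np.vstack(A),np.hstack(B),rcond=None)[0]; return X,w2p(t,X)-a,w2p(s,X)-b
print("knuckle",tri((422.6,234.3),(272.4,152.4)))
# known: mat corners (z=.003) and square heel (.027), leg tip
for n,a,b in (("mat left-top",(350+157/4.2,195+65/4.2),(230+140/4.6,110+530/4.6)),("heel",(350+262/4.2,195+125/4.2),(230+160/4.6,110+405/4.6)),("-x tip corner",(350+115/4.2,195+325/4.2),(230+433/4.6,110+410/4.6))):
    print(n,tri(a,b))
E
```

```text
knuckle (array([ 0.51994196, -0.2794358 ,  0.14337184]), array([[ 0.78300125, -1.37873743]]), array([[1.46979079, 0.23399121]]))
mat left-top (array([ 0.59648392, -0.21998509, -0.00365697]), array([[ 0.11887271, -0.21474441]]), array([[0.25794572, 0.03675719]]))
heel (array([ 0.55571756, -0.27763848,  0.02734417]), array([[ 0.19804657, -0.35023921]]), array([[0.39610338, 0.05974666]]))
-x tip corner (array([ 0.43610996, -0.18965591,  0.03392355]), array([[ 0.05547854, -0.08519738]]), array([[0.10071077, 0.009145  ]]))
```

```bash
python3 - <<'E'
from h import *
s=load("pics/s2.npz")
for z in(.11,.143,.16): print(z,p2w(s,[(272.4,152.4),(311.5,145.9)],z))
print(w2p(s,[[.18,-.5455,.196],[.18,-.5455,.209],[.18,-.5455,.239]]))
o=r.get_obs(); print(o["qpos"],o["joint_efforts"],o["time"])
E
```

```text
0.11 [[ 0.49943724 -0.33959539  0.11      ]
 [ 0.39870612 -0.31882388  0.11      ]]
0.143 [[ 0.52219225 -0.28290381  0.143     ]
 [ 0.42754611 -0.26338707  0.143     ]]
0.16 [[ 0.53391453 -0.25369905  0.16      ]
 [ 0.44240307 -0.2348287   0.16      ]]
[[338.77997033  70.51337639]
 [338.80630627  66.06696084]
 [338.8683732   55.58792218]]
[-7.03044257e-01  3.99760750e-01 -3.27879132e-01  8.43169421e-01
 -6.24580435e-05  6.92066551e-01] [ 3.91073845e-03 -4.79757679e+01  2.50116259e+01  1.34935883e-03
 -3.45069338e-04  7.96059317e-05] 2.75
```

The fingers closed on nothing. The tips sit about 25–30 mm higher in the scene view, around row 183, than the reported pose gives. Their horizontal position agrees. I'll reopen and go down by feel.

Call:
{"op": "servo_tool", "data": {"moves": [{"offset": [0, 0, 0], "twist": [0, 0, 0], "claw": 50}, {"offset": [0, 0, 0], "twist": [0, 0, 0], "claw": 50}, {"offset": [0, 0, 0], "twist": [0, 0, 0], "claw": 50}, {"offset": [0, 0, 0], "twist": [0, 0, 0], "claw": 50}, {"offset": [0, 0, 2], "twist": [0, 0, 0], "claw": 50}, {"offset": [0, 0, 4], "twist": [0, 0, 0], "claw": 50}, {"offset": [0, 0, 6], "twist": [0, 0, 0], "claw": 50}, {"offset": [0, 0, 6], "twist": [0, 0, 0], "claw": 50}], "force": 60}}

```text
time: 3.55
ee_pos: [0.4669, -0.2909, -0.0019]
tool_rot: [[-0.175, 0.985, -0.001], [0.985, 0.175, 0.0], [0.001, -0.0, -1.0]]
ft_force: [0.5, 0.0, 0.1]
finger_gap: 0.585
grip_force: 0.0
```

Call:
{"op": "servo_tool", "data": {"moves": [{"offset": [0, 0, 1.5], "twist": [0, 0, 0], "claw": 50}, {"offset": [0, 0, 3], "twist": [0, 0, 0], "claw": 50}, {"offset": [0, 0, 4.5], "twist": [0, 0, 0], "claw": 50}, {"offset": [0, 0, 6], "twist": [0, 0, 0], "claw": 50}, {"offset": [0, 0, 6], "twist": [0, 0, 0], "claw": 50}]}}

```text
time: 4.05
ee_pos: [0.467, -0.291, -0.0077]
tool_rot: [[-0.175, 0.985, -0.0], [0.985, 0.175, 0.0], [0.0, -0.0, -1.0]]
ft_force: [1.4, -0.4, 0.1]
finger_gap: 0.581
grip_force: 0.0
```

Call:
{"op": "servo_tool", "data": {"moves": [{"offset": [0, 0, 1.5], "twist": [0, 0, 0], "claw": 50}, {"offset": [0, 0, 3], "twist": [0, 0, 0], "claw": 50}, {"offset": [0, 0, 4.5], "twist": [0, 0, 0], "claw": 50}, {"offset": [0, 0, 6], "twist": [0, 0, 0], "claw": 50}, {"offset": [0, 0, 6], "twist": [0, 0, 0], "claw": 50}]}}

```text
time: 4.55
ee_pos: [0.467, -0.291, -0.0137]
tool_rot: [[-0.175, 0.985, -0.0], [0.985, 0.175, 0.0], [0.0, -0.0, -1.0]]
ft_force: [-0.5, 0.1, -0.2]
finger_gap: 0.585
grip_force: 0.0
```

Call:
{"op": "servo_tool", "data": {"moves": [{"offset": [0, 0, 1], "twist": [0, 0, 0], "claw": 50}, {"offset": [0, 0, 2], "twist": [0, 0, 0], "claw": 50}, {"offset": [0, 0, 3], "twist": [0, 0, 0], "claw": 50}, {"offset": [0, 0, 4], "twist": [0, 0, 0], "claw": 50}, {"offset": [0, 0, 4], "twist": [0, 0, 0], "claw": 50}]}}

```text
time: 5.05
ee_pos: [0.4671, -0.291, -0.0175]
tool_rot: [[-0.175, 0.985, -0.0], [0.985, 0.175, 0.0], [0.0, -0.0, -1.0]]
ft_force: [-0.0, 0.2, 0.2]
finger_gap: 0.584
grip_force: 0.0
```

```bash
python3 - <<'E'
from h import *
c=snap("scene","pics/s3.png"); f=c["frame"][120:220,240:360,::-1]
cv2.imwrite("pics/s3c.png",cv2.resize(f,None,fx=6,fy=6,interpolation=cv2.INTER_CUBIC)); o=r.get_obs(); print(o["ee_pos"],o["ft_force"])
E
```

```text
[ 0.46712896 -0.29109116 -0.01748765] [ 0.02810548  0.30056741 -0.03185765]
```

View pics/s3c.png

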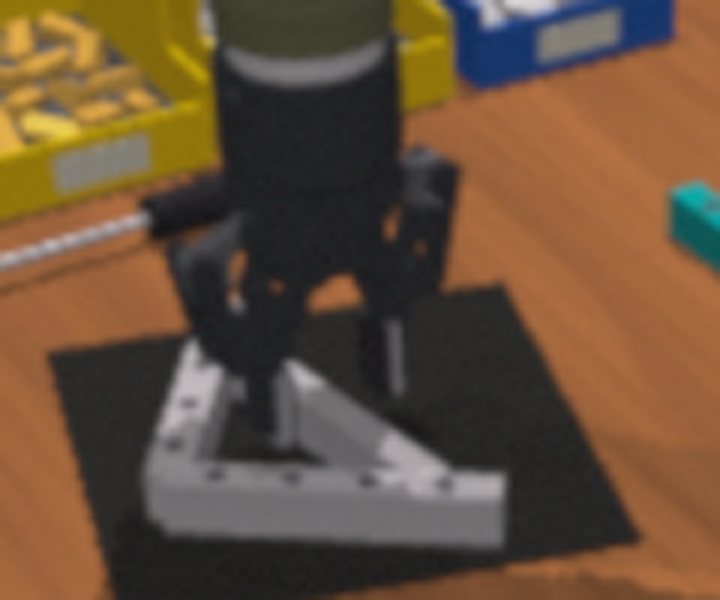

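The fingers now straddle the brace, with one tip in the window at full pixel (287.5,194.2) and the other behind it at (306.3,185.3).

```bash
python3 - <<'E'
from h import *
c=load("pics/s3.npz")
yt=np.array([.985,.175])
for k in(1,-1):
  for d in (.025,.03):
   for z in(.005,.015,.025): print(k,d,z,w2p(c,[*(np.array([.467,-.291])+k*d*yt),z]).round(1))
E
```

```text
1 0.025 0.005 [[287.3 196.3]]
1 0.025 0.015 [[287.  193.1]]
1 0.025 0.025 [[286.8 189.9]]
1 0.03 0.005 [[285.7 197.1]]
1 0.03 0.015 [[285.5 193.8]]
1 0.03 0.025 [[285.2 190.6]]
-1 0.025 0.005 [[302.6 189.3]]
-1 0.025 0.015 [[302.4 186.2]]
-1 0.025 0.025 [[302.2 182.9]]
-1 0.03 0.005 [[304.1 188.7]]
-1 0.03 0.015 [[303.9 185.5]]
-1 0.03 0.025 [[303.7 182.3]]
```

Call:
{"op": "servo_tool", "data": {"moves": [{"offset": [0, 0, 1.5], "twist": [0, 0, 0], "claw": 50}, {"offset": [0, 0, 3], "twist": [0, 0, 0], "claw": 50}, {"offset": [0, 0, 4], "twist": [0, 0, 0], "claw": 40}, {"offset": [0, 0, 4], "twist": [0, 0, 0], "claw": 30}, {"offset": [0, 0, 4], "twist": [0, 0, 0], "claw": 20}, {"offset": [0, 0, 4], "twist": [0, 0, 0], "claw": 15}, {"offset": [0, 0, 4], "twist": [0, 0, 0], "claw": 10}, {"offset": [0, 0, 4], "twist": [0, 0, 0], "claw": 5}, {"offset": [0, 0, 4], "twist": [0, 0, 0], "claw": 5}, {"offset": [0, 0, 4], "twist": [0, 0, 0], "claw": 5}], "force": 100}}

```text
time: 6.1
ee_pos: [0.4675, -0.2912, -0.0209]
tool_rot: [[-0.175, 0.985, 0.001], [0.985, 0.175, -0.0], [-0.001, 0.001, -1.0]]
ft_force: [-0.1, 0.6, 5.2]
finger_gap: 0.156
grip_force: 98.7
```

Call:
{"op": "servo_tool", "data": {"moves": [{"offset": [0, 0, -5], "twist": [0, 0, 0], "claw": 5}, {"offset": [0, 0, -20], "twist": [0, 0, 0], "claw": 5}, {"offset": [0, 0, -45], "twist": [0, 0, 0], "claw": 5}, {"offset": [0, 0, -70], "twist": [0, 0, 0], "claw": 5}, {"offset": [0, 0, -80], "twist": [0, 0, 0], "claw": 5}, {"offset": [0, 0, -80], "twist": [0, 0, 0], "claw": 5}]}}

```text
time: 6.7
ee_pos: [0.4678, -0.2918, 0.0596]
tool_rot: [[-0.175, 0.985, 0.002], [0.985, 0.175, -0.002], [-0.002, 0.001, -1.0]]
ft_force: [1.1, 0.1, -3.7]
finger_gap: 0.153
grip_force: 98.2
```

```bash
python3 - <<'E'
from go import *
O=np.array([.6645,.2307]); a=np.radians(-6.93); F=np.array([[np.cos(a),-np.sin(a)],[np.sin(a),np.cos(a)]])
p=O+F@[-.068-.015,-.068-.030]; print(p)
delta(.48,-.10,.06,-20); delta(*p,.06,-6.93); delta(*p,-.0225,-6.93); o=r.get_obs(); print(o["ft_force"],o["moment"],o["grip_force"])
E
```

```text
[0.57028202 0.14343046]
offset [186.7  45.5  -0.7] twist [  0.06   0.12 -14.94] t 6.7
offset [410.6 176.9  -1. ] twist [  0.04   0.13 -28.01] t 6.7
offset [410.8 176.8  81.5] twist [  0.04   0.13 -28.01] t 6.7
[ 1.07355499  0.14554872 -3.69480726] [0.00544128 0.06860409 0.012854  ] 98.16611766815186
```

Call:
{"op": "servo_tool", "data": {"moves": [{"offset": [30, 7, 0], "twist": [0, 0, -3], "claw": 5}, {"offset": [65, 16, 0], "twist": [0, 0, -6], "claw": 5}, {"offset": [105, 26, 0], "twist": [0, 0, -9], "claw": 5}, {"offset": [145, 35, 0], "twist": [0, 0, -12], "claw": 5}, {"offset": [186, 46, 0], "twist": [0, 0, -15], "claw": 5}, {"offset": [225, 70, 0], "twist": [0, 0, -18], "claw": 5}, {"offset": [263, 92, 0], "twist": [0, 0, -21], "claw": 5}, {"offset": [302, 114, 0], "twist": [0, 0, -24], "claw": 5}, {"offset": [340, 136, 0], "twist": [0, 0, -27], "claw": 5}, {"offset": [375, 156, 0], "twist": [0, 0, -28], "claw": 5}, {"offset": [400, 171, 0], "twist": [0, 0, -28], "claw": 5}, {"offset": [410.7, 177, 0], "twist": [0, 0, -28], "claw": 5}]}}

```text
time: 7.9
ee_pos: [0.5691, 0.1468, 0.0564]
tool_rot: [[-0.619, 0.785, -0.002], [0.785, 0.619, 0.0], [0.001, -0.002, -1.0]]
ft_force: [0.3, -0.3, -5.2]
finger_gap: 0.153
grip_force: 98.4
```

Call:
{"op": "servo_tool", "data": {"moves": [{"offset": [0, 0, 0], "twist": [0, 0, 0], "claw": 5}, {"offset": [0, 0, 20], "twist": [0, 0, 0], "claw": 5}, {"offset": [0, 0, 40], "twist": [0, 0, 0], "claw": 5}]}}

```text
time: 8.2
ee_pos: [0.5693, 0.1429, 0.0177]
tool_rot: [[-0.616, 0.788, -0.0], [0.788, 0.616, -0.001], [-0.001, -0.001, -1.0]]
ft_force: [-0.3, 0.2, -3.9]
finger_gap: 0.157
grip_force: 98.4
```

```bash
python3 - <<'E'
from go import *
delta(.5703,.1434,-.0225,-6.93)
t=snap("top","pics/t4.png")
cv2.imwrite("pics/t4c.png",cv2.resize(t["frame"][150:300,170:320,::-1],None,fx=4,fy=4,interpolation=cv2.INTER_CUBIC))
E
```

```text
offset [-0.2  1.1 40.2] twist [-0.04  0.03 -0.07] t 8.2
```

View pics/t4c.png

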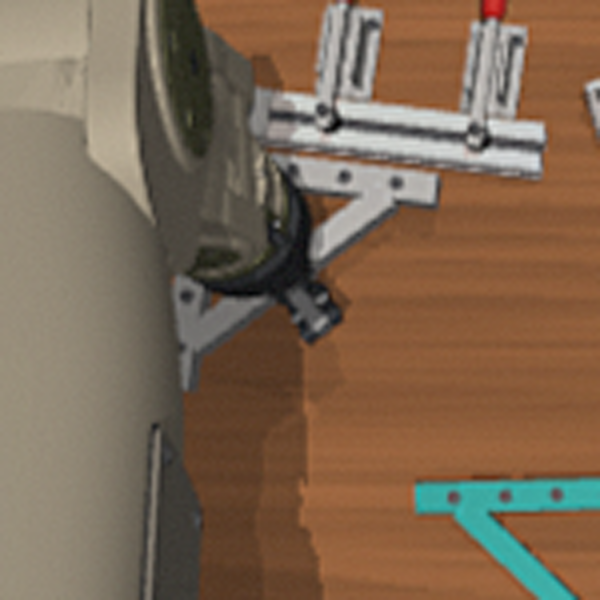

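The square is inside the corner, its leg parallel to the base rail with a visible gap (leg at (360,178), rail edge near (400,165)). I'll lower it.

Call:
{"op": "servo_tool", "data": {"moves": [{"offset": [0, 1, 12], "twist": [0, 0, 0], "claw": 5}, {"offset": [0, 1, 24], "twist": [0, 0, 0], "claw": 5}, {"offset": [0, 1, 33], "twist": [0, 0, 0], "claw": 5}, {"offset": [0, 1, 38], "twist": [0, 0, 0], "claw": 5}, {"offset": [0, 1, 40], "twist": [0, 0, 0], "claw": 5}, {"offset": [0, 1, 40], "twist": [0, 0, 0], "claw": 5}, {"offset": [0, 1, 40], "twist": [0, 0, 0], "claw": 5}]}}

```text
time: 8.95
ee_pos: [0.5709, 0.1449, -0.0209]
tool_rot: [[-0.617, 0.787, 0.001], [0.787, 0.617, -0.0], [-0.001, 0.001, -1.0]]
ft_force: [-0.5, -0.9, -3.1]
finger_gap: 0.155
grip_force: 98.5
```

```bash
cat > ff.py <<'E'
from go import *
from fit import *
a=np.radians(-6.93); F=np.array([[np.cos(a),-np.sin(a)],[np.sin(a),np.cos(a)]]); O=np.array([.6645,.2307])
def st():
    o=r.get_obs(); R=np.array(o["tool_rot"]); f=o["ft_force"]
    print("t",o["time"],"frame pos",((np.array(o["ee_pos"][:2])-O)@F*1000).round(2),"z",o["ee_pos"][2].round(4),"yaw",np.degrees(np.arctan2(R[1,1],R[0,1])).round(2)-45,"F frame",(f[:2]@F).round(1),f[2].round(1),"M",np.round(o["moment"],2))
    for n,d in(("+xf",F[:,0]),("+yf",F[:,1])): print(n,(R.T@np.r_[d,0]*1).round(3))
E
python3 -c "
from ff import *
st()"
```

```text
t 8.95 frame pos [-82.52 -96.43] z -0.0209 yaw -6.93 F frame [-0.4 -0.9] -3.1 M [ 0.    0.08 -0.02]
+xf [-0.707  0.707  0.001]
+yf [0.707 0.707 0.   ]
```

Call:
{"op": "servo_tool", "data": {"moves": [{"offset": [-2, 2, 1], "twist": [0, 0, 0], "claw": 5}, {"offset": [-4, 4, 1.5], "twist": [0, 0, 0], "claw": 5}, {"offset": [-6, 6, 1.5], "twist": [0, 0, 0], "claw": 5}, {"offset": [-7, 7, 1.5], "twist": [0, 0, 0], "claw": 5}, {"offset": [-8, 8, 1.5], "twist": [0, 0, 0], "claw": 5}, {"offset": [-8, 8, 1.5], "twist": [0, 0, 0], "claw": 5}]}}

```text
time: 9.55
ee_pos: [0.582, 0.1434, -0.0229]
tool_rot: [[-0.616, 0.787, 0.0], [0.787, 0.616, -0.0], [-0.0, 0.0, -1.0]]
ft_force: [-0.1, 0.1, -3.6]
finger_gap: 0.156
grip_force: 98.5
```

Call:
{"op": "servo_tool", "data": {"moves": [{"offset": [-0.5, 0.5, 0], "twist": [0, 0, 0], "claw": 5}, {"offset": [-1, 1, 0], "twist": [0, 0, 0], "claw": 5}, {"offset": [-1, 1, 0], "twist": [0, 0, 0], "claw": 5}]}}

```text
time: 9.85
ee_pos: [0.5831, 0.1433, -0.0229]
tool_rot: [[-0.617, 0.787, 0.0], [0.787, 0.617, -0.0], [-0.0, -0.0, -1.0]]
ft_force: [0.6, 0.7, -3.5]
finger_gap: 0.156
grip_force: 98.5
```

```bash
python3 -c "
from ff import *
st()"
```

```text
t 9.85 frame pos [-70.21 -96.6 ] z -0.0229 yaw -6.939999999999998 F frame [0.5 0.7] -3.5 M [-0.07  0.1  -0.03]
+xf [-0.707  0.707  0.   ]
+yf [ 0.707  0.707 -0.   ]
```

Call:
{"op": "servo_tool", "data": {"moves": [{"offset": [-0.5, 0.5, 0], "twist": [0, 0, 0], "claw": 5}, {"offset": [-0.7, 0.7, 0], "twist": [0, 0, 0], "claw": 5}, {"offset": [-0.7, 0.7, 0], "twist": [0, 0, 0], "claw": 5}]}}

```text
time: 10.15
ee_pos: [0.5841, 0.1432, -0.0229]
tool_rot: [[-0.617, 0.787, 0.0], [0.787, 0.617, -0.0], [-0.0, -0.0, -1.0]]
ft_force: [0.6, -0.1, -3.9]
finger_gap: 0.156
grip_force: 98.5
```

Call:
{"op": "servo_tool", "data": {"moves": [{"offset": [-0.4, 0.4, 0], "twist": [0, 0, 0], "claw": 5}, {"offset": [-0.4, 0.4, 0], "twist": [0, 0, 0], "claw": 5}]}}

```text
time: 10.35
ee_pos: [0.5847, 0.1431, -0.0229]
tool_rot: [[-0.617, 0.787, 0.0], [0.787, 0.617, -0.0], [-0.0, 0.0, -1.0]]
ft_force: [0.6, 0.0, -4.6]
finger_gap: 0.154
grip_force: 98.5
```

Call:
{"op": "servo_tool", "data": {"moves": [{"offset": [-0.4, 0.4, 0], "twist": [0, 0, 0], "claw": 5}, {"offset": [-0.4, 0.4, 0], "twist": [0, 0, 0], "claw": 5}]}}

```text
time: 10.55
ee_pos: [0.5853, 0.143, -0.0229]
tool_rot: [[-0.617, 0.787, 0.0], [0.787, 0.617, -0.0], [-0.0, 0.0, -1.0]]
ft_force: [-0.1, -0.2, -3.8]
finger_gap: 0.157
grip_force: 98.5
```

Call:
{"op": "servo_tool", "data": {"moves": [{"offset": [-0.4, 0.4, 0], "twist": [0, 0, 0], "claw": 5}, {"offset": [-0.4, 0.4, 0], "twist": [0, 0, 0], "claw": 5}]}}

```text
time: 10.75
ee_pos: [0.5858, 0.1429, -0.0229]
tool_rot: [[-0.617, 0.787, 0.0], [0.787, 0.617, -0.0], [-0.0, 0.0, -1.0]]
ft_force: [-0.4, 0.1, -3.7]
finger_gap: 0.154
grip_force: 98.5
```

Call:
{"op": "servo_tool", "data": {"moves": [{"offset": [-0.4, 0.4, 0], "twist": [0, 0, 0], "claw": 5}, {"offset": [-0.4, 0.4, 0], "twist": [0, 0, 0], "claw": 5}]}}

```text
time: 10.95
ee_pos: [0.5863, 0.1429, -0.023]
tool_rot: [[-0.617, 0.787, -0.0], [0.787, 0.617, -0.0], [-0.0, -0.0, -1.0]]
ft_force: [-0.7, 0.4, -4.0]
finger_gap: 0.153
grip_force: 98.5
```

Call:
{"op": "servo_tool", "data": {"moves": [{"offset": [-0.4, 0.4, 0], "twist": [0, 0, 0], "claw": 5}, {"offset": [-0.4, 0.4, 0], "twist": [0, 0, 0], "claw": 5}]}}

```text
time: 11.15
ee_pos: [0.5863, 0.1428, -0.0231]
tool_rot: [[-0.617, 0.787, -0.001], [0.787, 0.617, -0.0], [0.001, -0.001, -1.0]]
ft_force: [-2.7, -0.7, -2.7]
finger_gap: 0.153
grip_force: 98.5
```

```bash
python3 -c "
from ff import *
st()"
```

```text
t 11.15 frame pos [-67.07 -96.66] z -0.0231 yaw -6.93 F frame [-2.6 -1. ] -2.7 M [-0.02  0.37  0.06]
+xf [-0.707  0.707 -0.001]
+yf [ 0.707  0.707 -0.   ]
```

Call:
{"op": "servo_tool", "data": {"moves": [{"offset": [-0.4, 0.4, 0], "twist": [0, 0, 0], "claw": 5}, {"offset": [-0.4, 0.4, 0], "twist": [0, 0, 0], "claw": 5}, {"offset": [-0.4, 0.4, 0], "twist": [0, 0, 0], "claw": 5}]}}

```text
time: 11.45
ee_pos: [0.5863, 0.1429, -0.0233]
tool_rot: [[-0.617, 0.787, -0.002], [0.787, 0.617, -0.0], [0.001, -0.002, -1.0]]
ft_force: [-5.6, 1.1, -1.6]
finger_gap: 0.154
grip_force: 98.7
```

```bash
python3 -c "
from ff import *
st()"
```

```text
t 11.45 frame pos [-67.06 -96.64] z -0.0233 yaw -6.920000000000002 F frame [-5.7  0.4] -1.6 M [ 0.09  1.03 -0.01]
+xf [-0.707  0.707 -0.002]
+yf [ 0.707  0.707 -0.   ]
```

Call:
{"op": "servo_tool", "data": {"moves": [{"offset": [1, 1, 0], "twist": [0, 0, 0], "claw": 5}, {"offset": [2.5, 2.5, 0], "twist": [0, 0, 0], "claw": 5}, {"offset": [4, 4, 0], "twist": [0, 0, 0], "claw": 5}, {"offset": [5.5, 5.5, 0], "twist": [0, 0, 0], "claw": 5}, {"offset": [7, 7, 0], "twist": [0, 0, 0], "claw": 5}, {"offset": [8.5, 8.5, 0], "twist": [0, 0, 0], "claw": 5}, {"offset": [10, 10, 0], "twist": [0, 0, 0], "claw": 5}, {"offset": [10, 10, 0], "twist": [0, 0, 0], "claw": 5}]}}

```text
time: 12.25
ee_pos: [0.5879, 0.1566, -0.0235]
tool_rot: [[-0.617, 0.787, -0.002], [0.787, 0.617, -0.001], [0.001, -0.002, -1.0]]
ft_force: [-4.7, -1.0, -3.9]
finger_gap: 0.153
grip_force: 98.5
```

```bash
python3 -c "
from ff import *
st()"
```

```text
t 12.25 frame pos [-67.07 -82.78] z -0.0235 yaw -6.93 F frame [-4.6 -1.6] -3.9 M [-0.16  1.05 -0.  ]
+xf [-0.707  0.707 -0.002]
+yf [ 0.707  0.707 -0.001]
```

Call:
{"op": "servo_tool", "data": {"moves": [{"offset": [0.6, 0.6, 0], "twist": [0, 0, 0], "claw": 5}, {"offset": [1.2, 1.2, 0], "twist": [0, 0, 0], "claw": 5}, {"offset": [1.8, 1.8, 0], "twist": [0, 0, 0], "claw": 5}, {"offset": [2.4, 2.4, 0], "twist": [0, 0, 0], "claw": 5}, {"offset": [3, 3, 0], "twist": [0, 0, 0], "claw": 5}, {"offset": [3.6, 3.6, 0], "twist": [0, 0, 0], "claw": 5}, {"offset": [4.2, 4.2, 0], "twist": [0, 0, 0], "claw": 5}]}}

```text
time: 12.95
ee_pos: [0.5886, 0.1621, -0.0235]
tool_rot: [[-0.616, 0.787, -0.002], [0.787, 0.616, -0.001], [0.0, -0.003, -1.0]]
ft_force: [-4.8, -2.4, -3.9]
finger_gap: 0.154
grip_force: 98.6
```

```bash
python3 -c "
from ff import *
st()"
```

```text
t 12.95 frame pos [-67.07 -77.26] z -0.0235 yaw -6.950000000000003 F frame [-4.4 -2.9] -3.9 M [-0.38  1.13  0.05]
+xf [-0.707  0.707 -0.002]
+yf [ 0.707  0.707 -0.002]
```

Call:
{"op": "servo_tool", "data": {"moves": [{"offset": [0.2, 0.8, 0], "twist": [0, 0, 0], "claw": 5}, {"offset": [0.7, 1.3, 0], "twist": [0, 0, 0], "claw": 5}, {"offset": [1.2, 1.8, 0], "twist": [0, 0, 0], "claw": 5}, {"offset": [1.7, 2.3, 0], "twist": [0, 0, 0], "claw": 5}, {"offset": [2.2, 2.8, 0], "twist": [0, 0, 0], "claw": 5}]}}

```text
time: 13.45
ee_pos: [0.5887, 0.1637, -0.0236]
tool_rot: [[-0.616, 0.788, -0.004], [0.788, 0.616, -0.005], [-0.001, -0.006, -1.0]]
ft_force: [-7.5, -7.4, -1.0]
finger_gap: 0.158
grip_force: 98.9
```

```bash
python3 -c "
from ff import *
st()"
```

```text
t 13.45 frame pos [-67.14 -75.68] z -0.0236 yaw -7.0 F frame [-6.6 -8.2] -1.0 M [-1.55  1.38  0.2 ]
+xf [-0.706  0.708 -0.003]
+yf [ 0.708  0.706 -0.005]
```

Call:
{"op": "servo_tool", "data": {"moves": [{"offset": [0.4, 0.4, 0], "twist": [0, 0, 0], "claw": 5}, {"offset": [0.8, 0.8, 0], "twist": [0, 0, 0], "claw": 5}, {"offset": [1.2, 1.2, 0], "twist": [0, 0, 0], "claw": 5}, {"offset": [1.2, 1.2, 0], "twist": [0, 0, 0], "claw": 5}]}}

```text
time: 13.85
ee_pos: [0.589, 0.1655, -0.0236]
tool_rot: [[-0.616, 0.788, -0.004], [0.788, 0.616, -0.004], [-0.001, -0.005, -1.0]]
ft_force: [-7.1, -7.1, -2.1]
finger_gap: 0.157
grip_force: 98.8
```

```bash
python3 -c "
from ff import *
st()"
```

```text
t 13.85 frame pos [-67.09 -73.86] z -0.0236 yaw -7.0 F frame [-6.2 -7.9] -2.1 M [-1.39  1.4   0.15]
+xf [-0.706  0.708 -0.003]
+yf [ 0.708  0.706 -0.005]
```

Call:
{"op": "servo_tool", "data": {"moves": [{"offset": [0.5, 0.5, 0], "twist": [0, 0, 0], "claw": 5}, {"offset": [1, 1, 0], "twist": [0, 0, 0], "claw": 5}, {"offset": [1.5, 1.5, 0], "twist": [0, 0, 0], "claw": 5}, {"offset": [2, 2, 0], "twist": [0, 0, 0], "claw": 5}, {"offset": [2, 2, 0], "twist": [0, 0, 0], "claw": 5}]}}

```text
time: 14.35
ee_pos: [0.5893, 0.1683, -0.0236]
tool_rot: [[-0.616, 0.788, -0.004], [0.788, 0.616, -0.004], [-0.001, -0.006, -1.0]]
ft_force: [-6.1, -7.1, -1.5]
finger_gap: 0.153
grip_force: 98.8
```

```bash
python3 -c "
from ff import *
st()"
```

```text
t 14.35 frame pos [-67.13 -71.01] z -0.0236 yaw -7.0 F frame [-5.2 -7.8] -1.5 M [-1.39  1.37  0.12]
+xf [-0.706  0.708 -0.003]
+yf [ 0.708  0.706 -0.005]
```

Call:
{"op": "servo_tool", "data": {"moves": [{"offset": [0.5, 0.6, 0], "twist": [0, 0, 0], "claw": 5}, {"offset": [0.9, 1.1, 0], "twist": [0, 0, 0], "claw": 5}, {"offset": [0.9, 1.1, 0], "twist": [0, 0, 0], "claw": 5}]}}

```text
time: 14.65
ee_pos: [0.5894, 0.1696, -0.0237]
tool_rot: [[-0.616, 0.788, -0.004], [0.788, 0.616, -0.004], [-0.001, -0.006, -1.0]]
ft_force: [-6.5, -8.1, -2.0]
finger_gap: 0.153
grip_force: 98.8
```

Call:
{"op": "servo_tool", "data": {"moves": [{"offset": [0.4, 0.4, 0], "twist": [0, 0, 0], "claw": 5}, {"offset": [0.4, 0.4, 0], "twist": [0, 0, 0], "claw": 5}]}}

```text
time: 14.85
ee_pos: [0.5895, 0.1702, -0.0236]
tool_rot: [[-0.616, 0.788, -0.004], [0.788, 0.616, -0.005], [-0.001, -0.006, -1.0]]
ft_force: [-7.4, -7.2, -2.0]
finger_gap: 0.156
grip_force: 98.8
```

```bash
python3 -c "
from ff import *
st()"
```

```text
t 14.85 frame pos [-67.11 -69.14] z -0.0236 yaw -7.009999999999998 F frame [-6.5 -8. ] -2.0 M [-1.43  1.4   0.1 ]
+xf [-0.706  0.708 -0.003]
+yf [ 0.708  0.706 -0.005]
```

Call:
{"op": "servo_tool", "data": {"moves": [{"offset": [0.4, 0.4, 0], "twist": [0, 0, 0], "claw": 5}, {"offset": [0.4, 0.4, 0], "twist": [0, 0, 0], "claw": 5}]}}

```text
time: 15.05
ee_pos: [0.5896, 0.1707, -0.0237]
tool_rot: [[-0.616, 0.788, -0.004], [0.788, 0.616, -0.005], [-0.001, -0.006, -1.0]]
ft_force: [-6.4, -6.2, -0.6]
finger_gap: 0.149
grip_force: 98.8
```

Call:
{"op": "servo_tool", "data": {"moves": [{"offset": [0.4, 0.4, 0], "twist": [0, 0, 0], "claw": 5}, {"offset": [0.4, 0.4, 0], "twist": [0, 0, 0], "claw": 5}]}}

```text
time: 15.25
ee_pos: [0.5897, 0.1713, -0.0237]
tool_rot: [[-0.616, 0.788, -0.004], [0.788, 0.616, -0.004], [-0.001, -0.006, -1.0]]
ft_force: [-6.6, -6.9, -1.6]
finger_gap: 0.155
grip_force: 98.8
```

Call:
{"op": "servo_tool", "data": {"moves": [{"offset": [0.3, 0.3, 0], "twist": [0, 0, 0], "claw": 5}, {"offset": [0.3, 0.3, 0], "twist": [0, 0, 0], "claw": 5}]}}

```text
time: 15.45
ee_pos: [0.5897, 0.1717, -0.0237]
tool_rot: [[-0.616, 0.788, -0.004], [0.788, 0.616, -0.005], [-0.001, -0.006, -1.0]]
ft_force: [-7.6, -6.7, -1.7]
finger_gap: 0.155
grip_force: 98.8
```

```bash
python3 -c "
from ff import *
st()"
```

```text
t 15.45 frame pos [-67.17 -67.6 ] z -0.0237 yaw -7.009999999999998 F frame [-6.7 -7.6] -1.7 M [-1.42  1.4   0.1 ]
+xf [-0.706  0.708 -0.003]
+yf [ 0.708  0.706 -0.005]
```

Call:
{"op": "servo_tool", "data": {"moves": [{"offset": [0.3, 0.4, 0], "twist": [0, 0, 0], "claw": 5}, {"offset": [0.3, 0.4, 0], "twist": [0, 0, 0], "claw": 5}]}}

```text
time: 15.65
ee_pos: [0.5898, 0.1721, -0.0236]
tool_rot: [[-0.616, 0.788, -0.004], [0.788, 0.616, -0.005], [-0.001, -0.006, -1.0]]
ft_force: [-7.0, -5.9, -2.0]
finger_gap: 0.155
grip_force: 98.9
```

Call:
{"op": "servo_tool", "data": {"moves": [{"offset": [0.3, 0.4, 0], "twist": [0, 0, 0], "claw": 5}, {"offset": [0.3, 0.4, 0], "twist": [0, 0, 0], "claw": 5}]}}

```text
time: 15.85
ee_pos: [0.5898, 0.1725, -0.0237]
tool_rot: [[-0.616, 0.788, -0.004], [0.788, 0.616, -0.005], [-0.001, -0.006, -1.0]]
ft_force: [-7.2, -7.3, -0.8]
finger_gap: 0.153
grip_force: 98.9
```

Call:
{"op": "servo_tool", "data": {"moves": [{"offset": [0.3, 0.3, 0], "twist": [0, 0, 0], "claw": 5}, {"offset": [0.3, 0.3, 0], "twist": [0, 0, 0], "claw": 5}]}}

```text
time: 16.05
ee_pos: [0.5898, 0.1726, -0.0237]
tool_rot: [[-0.615, 0.788, -0.004], [0.788, 0.615, -0.006], [-0.002, -0.007, -1.0]]
ft_force: [-7.2, -8.6, -0.7]
finger_gap: 0.155
grip_force: 98.9
```

```bash
python3 -c "
from ff import *
st()"
```

```text
t 16.05 frame pos [-67.12 -66.73] z -0.0237 yaw -7.020000000000003 F frame [-6.1 -9.4] -0.7 M [-1.66  1.5   0.08]
+xf [-0.706  0.708 -0.004]
+yf [ 0.708  0.706 -0.006]
```

Call:
{"op": "servo_tool", "data": {"moves": [{"offset": [-0.1, 0.4, 0], "twist": [0, 0, -0.1], "claw": 5}, {"offset": [-0.15, 0.65, 0], "twist": [0, 0, -0.1], "claw": 5}, {"offset": [-0.15, 0.65, 0], "twist": [0, 0, -0.1], "claw": 5}]}}

```text
time: 16.35
ee_pos: [0.5898, 0.1726, -0.0237]
tool_rot: [[-0.617, 0.787, -0.005], [0.787, 0.617, -0.006], [-0.001, -0.008, -1.0]]
ft_force: [-9.8, -8.9, 0.4]
finger_gap: 0.153
grip_force: 99.2
```

```bash
python3 -c "
from ff import *
st()"
```

```text
t 16.35 frame pos [-67.16 -66.73] z -0.0237 yaw -6.939999999999998 F frame [ -8.6 -10.1] 0.4 M [-1.89  1.75  0.11]
+xf [-0.707  0.707 -0.005]
+yf [ 0.707  0.707 -0.007]
```

Call:
{"op": "servo_tool", "data": {"moves": [{"offset": [-0.1, 0.35, 0], "twist": [0, 0, 0], "claw": 5}, {"offset": [-0.1, 0.35, 0], "twist": [0, 0, 0], "claw": 5}, {"offset": [-0.1, 0.35, 0], "twist": [0, 0, 0], "claw": 5}]}}

```text
time: 16.65
ee_pos: [0.5898, 0.1725, -0.0237]
tool_rot: [[-0.616, 0.787, -0.006], [0.787, 0.616, -0.006], [-0.001, -0.008, -1.0]]
ft_force: [-9.5, -10.3, 2.1]
finger_gap: 0.154
grip_force: 99.2
```

```bash
python3 - <<'E'
from ff import *
st()
for fn in("scene0","now"):
    c=load("pics/scene0.npz") if fn=="scene0" else snap("scene","pics/s5.png")
    # outer/top edges of swing rail: world points of top edges predicted for yaw 
    s=c["frame"].astype(float); s=s[...,0]-s[...,2]
    pts=[]
    for u in range(385,450):       # lower silhouette edge (outer face bottom, z=0)
        l=s[300:420,u]; j=np.where((l[:-1]<40)&(l[1:]>=40))[0]
        if len(j): j=j[-1]; pts.append((u,300+j+(40-l[j])/(l[j+1]-l[j])))
    w=p2w(c,np.array(pts),0)[:,:2]
    vx,vy,x0,y0=cv2.fitLine(w.astype(np.float32),cv2.DIST_HUBER,0,.001,.001).ravel()
    if vx<0: vx,vy=-vx,-vy
    print(fn,"swing outer edge yaw",np.degrees(np.arctan2(vy,vx)),"at",x0,y0,len(w))
E
```

```text
t 16.65 frame pos [-67.18 -66.75] z -0.0237 yaw -6.939999999999998 F frame [ -8.2 -11.3] 2.1 M [-2.01  1.93  0.08]
+xf [-0.707  0.707 -0.005]
+yf [ 0.707  0.707 -0.007]
scene0 swing outer edge yaw 25.596182 at 0.53959763 0.31210393 65
now swing outer edge yaw 22.467905 at 0.5442153 0.31738445 65
```

Call:
{"op": "servo_tool", "data": {"moves": [{"offset": [-0.35, 0.25, 0], "twist": [0, 0, 0], "claw": 5}, {"offset": [-0.35, 0.25, 0], "twist": [0, 0, 0], "claw": 5}, {"offset": [-0.35, 0.25, 0], "twist": [0, 0, 0], "claw": 5}, {"offset": [-0.35, 0.25, 0], "twist": [0, 0, 0], "claw": 5}, {"offset": [-0.35, 0.25, 0], "twist": [0, 0, 0], "claw": 5}]}}

```text
time: 17.2
ee_pos: [0.5897, 0.1726, -0.0237]
tool_rot: [[-0.617, 0.787, -0.007], [0.787, 0.617, -0.006], [-0.001, -0.009, -1.0]]
ft_force: [-10.6, -10.1, 2.6]
finger_gap: 0.157
grip_force: 99.4
```

```bash
python3 -c "
from ff import *
st()
c=load('pics/s5.npz'); cv2.imwrite('pics/s5c.png',cv2.resize(c['frame'][250:410,230:480,::-1],None,fx=3.2,fy=3.2,interpolation=cv2.INTER_CUBIC))"
```

```text
t 17.2 frame pos [-67.19 -66.73] z -0.0237 yaw -6.93 F frame [ -9.3 -11.4] 2.6 M [-1.91  2.09  0.06]
+xf [-0.707  0.707 -0.006]
+yf [ 0.707  0.707 -0.007]
```

View pics/s5c.png

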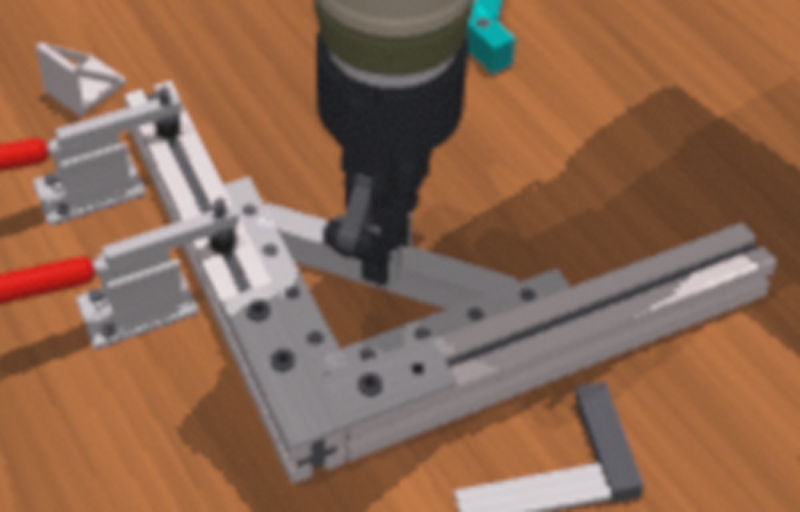

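The picture shows both legs of the square flush against both rails. The loose rail's face runs along the leg from (345,360) to (570,280) with no visible gap. I'll hold here for 2.2 s.

Call:
{"op": "servo_tool", "data": {"moves": [{"offset": [-0.1, 0, 0], "twist": [0, 0, 0], "claw": 5}, {"offset": [-0.1, 0, 0], "twist": [0, 0, 0], "claw": 5}, {"offset": [-0.1, 0, 0], "twist": [0, 0, 0], "claw": 5}, {"offset": [-0.1, 0, 0], "twist": [0, 0, 0], "claw": 5}, {"offset": [-0.1, 0, 0], "twist": [0, 0, 0], "claw": 5}, {"offset": [-0.1, 0, 0], "twist": [0, 0, 0], "claw": 5}, {"offset": [-0.1, 0, 0], "twist": [0, 0, 0], "claw": 5}, {"offset": [-0.1, 0, 0], "twist": [0, 0, 0], "claw": 5}, {"offset": [-0.1, 0, 0], "twist": [0, 0, 0], "claw": 5}, {"offset": [-0.1, 0, 0], "twist": [0, 0, 0], "claw": 5}, {"offset": [-0.1, 0, 0], "twist": [0, 0, 0], "claw": 5}, {"offset": [-0.1, 0, 0], "twist": [0, 0, 0], "claw": 5}]}}

```text
time: 18.4
ee_pos: [0.5898, 0.1726, -0.0237]
tool_rot: [[-0.617, 0.787, -0.007], [0.787, 0.617, -0.006], [-0.0, -0.009, -1.0]]
ft_force: [-10.7, -10.2, 1.8]
finger_gap: 0.156
grip_force: 99.4
```

Call:
{"op": "servo_tool", "data": {"moves": [{"offset": [0, 0, 0], "twist": [0, 0, 0], "claw": 5}, {"offset": [0, 0, 0], "twist": [0, 0, 0], "claw": 5}, {"offset": [0, 0, 0], "twist": [0, 0, 0], "claw": 5}, {"offset": [0, 0, 0], "twist": [0, 0, 0], "claw": 5}, {"offset": [0, 0, 0], "twist": [0, 0, 0], "claw": 5}, {"offset": [0, 0, 0], "twist": [0, 0, 0], "claw": 5}, {"offset": [0, 0, 0], "twist": [0, 0, 0], "claw": 5}, {"offset": [0, 0, 0], "twist": [0, 0, 0], "claw": 5}, {"offset": [0, 0, 0], "twist": [0, 0, 0], "claw": 5}, {"offset": [0, 0, 0], "twist": [0, 0, 0], "claw": 5}]}}

```text
time: 19.4
ee_pos: [0.5898, 0.1726, -0.0237]
tool_rot: [[-0.617, 0.787, -0.007], [0.787, 0.617, -0.006], [-0.0, -0.009, -1.0]]
ft_force: [-10.3, -9.2, 1.7]
finger_gap: 0.156
grip_force: 99.4
```

```bash
python3 -c "
from ff import *
st()"
```

```text
t 19.4 frame pos [-67.19 -66.72] z -0.0237 yaw -6.93 F frame [ -9.1 -10.3] 1.7 M [-1.86  2.12 -0.03]
+xf [-0.707  0.707 -0.006]
+yf [ 0.707  0.707 -0.007]
```

Call:
{"op": "servo_tool", "data": {"moves": [{"offset": [0, -1, 0], "twist": [0, 0, 0], "claw": 5}, {"offset": [0, -2.5, 0], "twist": [0, 0, 0], "claw": 5}, {"offset": [0, -5, -1], "twist": [0, 0, 0], "claw": 5}, {"offset": [0, -10, -1], "twist": [0, 0, 0], "claw": 5}, {"offset": [0, -15, -1], "twist": [0, 0, 0], "claw": 5}, {"offset": [0, -20, -10], "twist": [0, 0, 0], "claw": 5}, {"offset": [0, -25, -30], "twist": [0, 0, 0], "claw": 5}, {"offset": [0, -25, -60], "twist": [0, 0, 0], "claw": 5}, {"offset": [0, -25, -80], "twist": [0, 0, 0], "claw": 5}, {"offset": [0, -25, -80], "twist": [0, 0, 0], "claw": 5}]}}

```text
time: 20.4
ee_pos: [0.5772, 0.1607, 0.0615]
tool_rot: [[-0.618, 0.786, 0.008], [0.786, 0.618, 0.001], [-0.004, 0.007, -1.0]]
ft_force: [0.8, 0.3, -3.7]
finger_gap: 0.156
grip_force: 98.6
```

```bash
python3 -c "
from ff import *
st(); delta(.48,-.10,.06,-20); delta(.4635,-.298,.06,-35)"
```

```text
t 20.4 frame pos [-78.26 -80.06] z 0.0615 yaw -6.829999999999998 F frame [0.8 0.4] -3.7 M [-0.07  0.03  0.01]
+xf [-0.708  0.706  0.008]
+yf [0.706 0.708 0.002]
offset [-144.9 -237.5    0.4] twist [ 0.43  0.2  13.17] t 20.4
offset [-2.904e+02 -3.728e+02  1.000e-01] twist [ 0.46  0.14 28.17] t 20.4
```

Call:
{"op": "servo_tool", "data": {"moves": [{"offset": [-25, -40, 0], "twist": [0, 0, 2], "claw": 5}, {"offset": [-48, -79, 0], "twist": [0, 0, 5], "claw": 5}, {"offset": [-72, -119, 0], "twist": [0, 0, 8], "claw": 5}, {"offset": [-96, -158, 0], "twist": [0, 0, 11], "claw": 5}, {"offset": [-120, -197, 0], "twist": [0, 0, 13], "claw": 5}, {"offset": [-145, -237, 0], "twist": [0, 0, 16], "claw": 5}, {"offset": [-175, -265, 0], "twist": [0, 0, 19], "claw": 5}, {"offset": [-205, -293, 0], "twist": [0, 0, 22], "claw": 5}, {"offset": [-235, -321, 0], "twist": [0, 0, 25], "claw": 5}, {"offset": [-265, -350, 0], "twist": [0, 0, 27], "claw": 5}, {"offset": [-285, -368, 0], "twist": [0, 0, 28], "claw": 5}, {"offset": [-290.4, -372.8, 0], "twist": [0, 0, 28.2], "claw": 5}]}}

```text
time: 21.6
ee_pos: [0.4598, -0.3017, 0.0564]
tool_rot: [[-0.169, 0.986, 0.0], [0.986, 0.169, -0.001], [-0.001, 0.0, -1.0]]
ft_force: [-0.9, 0.6, -2.7]
finger_gap: 0.152
grip_force: 99.1
```

Call:
{"op": "servo_tool", "data": {"moves": [{"offset": [0, 0, 0], "twist": [0, 0, 0], "claw": 5}, {"offset": [0, 0, 20], "twist": [0, 0, 0], "claw": 5}, {"offset": [0, 0, 40], "twist": [0, 0, 0], "claw": 5}, {"offset": [0, 0, 50], "twist": [0, 0, 0], "claw": 5}, {"offset": [0, 0, 50], "twist": [0, 0, 0], "claw": 5}]}}

```text
time: 22.1
ee_pos: [0.4589, -0.2959, 0.0053]
tool_rot: [[-0.175, 0.985, -0.003], [0.985, 0.175, 0.003], [0.003, -0.003, -1.0]]
ft_force: [-0.3, -0.6, -4.3]
finger_gap: 0.153
grip_force: 98.9
```

```bash
python3 -c "
from ff import *
st(); delta(.4635,-.298,-.0205,-35)"
```

```text
t 22.1 frame pos [-140.55 -547.54] z 0.0053 yaw -34.94 F frame [-0.2 -0.6] -4.3 M [0.05 0.08 0.07]
+xf [-0.292  0.956 -0.003]
+yf [0.956 0.292 0.003]
offset [-3.   4.2 25.8] twist [-0.15 -0.2   0.06] t 22.1
```

Call:
{"op": "servo_tool", "data": {"moves": [{"offset": [-3, 4.2, 10], "twist": [-0.15, -0.2, 0], "claw": 5}, {"offset": [-3, 4.2, 18], "twist": [-0.15, -0.2, 0], "claw": 5}, {"offset": [-3, 4.2, 22], "twist": [-0.15, -0.2, 0], "claw": 5}, {"offset": [-3, 4.2, 24], "twist": [-0.15, -0.2, 0], "claw": 5}, {"offset": [-3, 4.2, 25], "twist": [-0.15, -0.2, 0], "claw": 5}, {"offset": [-3, 4.2, 25], "twist": [-0.15, -0.2, 0], "claw": 5}]}}

```text
time: 22.7
ee_pos: [0.4649, -0.3007, -0.0178]
tool_rot: [[-0.173, 0.985, 0.003], [0.985, 0.173, -0.003], [-0.004, 0.003, -1.0]]
ft_force: [0.2, -0.9, -3.6]
finger_gap: 0.153
grip_force: 99.0
```

Call:
{"op": "servo_tool", "data": {"moves": [{"offset": [0, 0, 0.5], "twist": [0, 0, 0], "claw": 5}, {"offset": [0, 0, 0.5], "twist": [0, 0, 0], "claw": 5}]}}

```text
time: 22.9
ee_pos: [0.4651, -0.3008, -0.0182]
tool_rot: [[-0.173, 0.985, 0.004], [0.985, 0.173, -0.003], [-0.004, 0.003, -1.0]]
ft_force: [-0.3, -0.2, -3.8]
finger_gap: 0.157
grip_force: 99.0
```

Call:
{"op": "servo_tool", "data": {"moves": [{"offset": [2, -1.5, 0.7], "twist": [0.2, 0.25, 0], "claw": 5}, {"offset": [2, -1.5, 1.4], "twist": [0.2, 0.25, 0], "claw": 5}, {"offset": [2, -1.5, 1.4], "twist": [0.2, 0.25, 0], "claw": 5}]}}

```text
time: 23.2
ee_pos: [0.463, -0.2988, -0.0199]
tool_rot: [[-0.173, 0.985, -0.001], [0.985, 0.173, 0.001], [0.001, -0.001, -1.0]]
ft_force: [-0.5, -0.9, -4.0]
finger_gap: 0.154
grip_force: 99.1
```

Call:
{"op": "servo_tool", "data": {"moves": [{"offset": [0, 0, 0.6], "twist": [0, 0, 0], "claw": 5}, {"offset": [0, 0, 0.6], "twist": [0, 0, 0], "claw": 5}]}}

```text
time: 23.4
ee_pos: [0.4631, -0.2989, -0.0205]
tool_rot: [[-0.173, 0.985, -0.001], [0.985, 0.173, 0.001], [0.001, -0.001, -1.0]]
ft_force: [0.2, 0.4, -3.4]
finger_gap: 0.156
grip_force: 99.1
```

Call:
{"op": "servo_tool", "data": {"moves": [{"offset": [0, 0, 0.5], "twist": [0, 0, 0], "claw": 5}, {"offset": [0, 0, 0.5], "twist": [0, 0, 0], "claw": 5}]}}

```text
time: 23.6
ee_pos: [0.4631, -0.299, -0.0208]
tool_rot: [[-0.173, 0.985, -0.001], [0.985, 0.173, 0.001], [0.001, -0.001, -1.0]]
ft_force: [0.2, 0.2, -3.3]
finger_gap: 0.155
grip_force: 99.2
```

Call:
{"op": "servo_tool", "data": {"moves": [{"offset": [0, 0, 0.5], "twist": [0, 0, 0], "claw": 5}, {"offset": [0, 0, 0.5], "twist": [0, 0, 0], "claw": 5}]}}

```text
time: 23.8
ee_pos: [0.4631, -0.299, -0.0209]
tool_rot: [[-0.173, 0.985, -0.001], [0.985, 0.173, 0.0], [0.001, -0.001, -1.0]]
ft_force: [-2.1, 0.7, 2.7]
finger_gap: 0.156
grip_force: 99.9
```

Call:
{"op": "servo_tool", "data": {"moves": [{"offset": [0, 0, 0.4], "twist": [0, 0, 0], "claw": 5}, {"offset": [0, 0, 0.4], "twist": [0, 0, 0], "claw": 5}]}}

```text
time: 24.0
ee_pos: [0.4631, -0.299, -0.0209]
tool_rot: [[-0.173, 0.985, -0.001], [0.985, 0.173, 0.0], [0.0, -0.001, -1.0]]
ft_force: [-3.8, 2.0, 6.1]
finger_gap: 0.156
grip_force: 100.5
```

Call:
{"op": "servo_tool", "data": {"moves": [{"offset": [0, 0, -0.7], "twist": [0, 0, 0], "claw": 20}, {"offset": [0, 0, -0.7], "twist": [0, 0, 0], "claw": 35}, {"offset": [0, 0, -0.7], "twist": [0, 0, 0], "claw": 45}, {"offset": [0, 0, -0.7], "twist": [0, 0, 0], "claw": 45}, {"offset": [0, 0, -0.7], "twist": [0, 0, 0], "claw": 45}, {"offset": [0, 0, -20], "twist": [0, 0, 0], "claw": 45}, {"offset": [0, 0, -50], "twist": [0, 0, 0], "claw": 45}, {"offset": [0, 0, -90], "twist": [0, 0, 0], "claw": 45}, {"offset": [0, 0, -140], "twist": [0, 0, 0], "claw": 45}, {"offset": [0, 0, -180], "twist": [0, 0, 0], "claw": 45}, {"offset": [0, 0, -200], "twist": [0, 0, 0], "claw": 45}]}}

```text
time: 25.1
ee_pos: [0.4647, -0.3002, 0.1826]
tool_rot: [[-0.173, 0.985, 0.004], [0.985, 0.173, -0.003], [-0.004, 0.003, -1.0]]
ft_force: [1.4, -0.1, -0.6]
finger_gap: 0.524
grip_force: 0.0
```

```bash
python3 -c "
from ff import *
st(); delta(.2,-.53,.2,-35)"
```

```text
t 25.1 frame pos [-134.27 -551.15] z 0.1826 yaw -35.03 F frame [1.4 0.1] -0.6 M [-0.04 -0.   -0.02]
+xf [-0.291  0.957  0.004]
+yf [ 0.957  0.291 -0.003]
offset [-180.6 -300.4  -17.6] twist [ 0.17  0.22 -0.03] t 25.1
```

Call:
{"op": "servo_tool", "data": {"moves": [{"offset": [-20, -35, 0], "twist": [0, 0, 0], "claw": 45}, {"offset": [-45, -75, 0], "twist": [0, 0, 0], "claw": 45}, {"offset": [-70, -115, 0], "twist": [0, 0, 0], "claw": 45}, {"offset": [-95, -155, 0], "twist": [0, 0, 0], "claw": 45}, {"offset": [-120, -200, 0], "twist": [0, 0, 0], "claw": 45}, {"offset": [-145, -240, 0], "twist": [0, 0, 0], "claw": 45}, {"offset": [-165, -275, 0], "twist": [0, 0, 0], "claw": 45}, {"offset": [-180, -300, 0], "twist": [0, 0, 0], "claw": 45}, {"offset": [-180, -300, 0], "twist": [0, 0, 0], "claw": 45}, {"offset": [-180, -300, 0], "twist": [0, 0, 0], "claw": 45}]}}

```text
time: 26.1
ee_pos: [0.1984, -0.5282, 0.178]
tool_rot: [[-0.171, 0.985, -0.001], [0.985, 0.171, 0.002], [0.002, -0.001, -1.0]]
ft_force: [1.1, 0.1, 0.1]
finger_gap: 0.525
grip_force: 0.0
```

```bash
python3 - <<'E'
from ff import *
c=snap("top","pics/t9.png")
p,e=fit_square(c,.027,[.463,-.299,-.61],110); print("sq",p,np.degrees(p[2]),e)
B=edge_line(c,True,(235,300),(180,210)); S=edge_line(c,False,(195,275),(195,225))
n1=B[1]*np.sign(B[1][1]); n2=S[1]*np.sign(S[1][0])
print("base yaw",np.degrees(np.arctan2(-n1[0],n1[1])),"swing",np.degrees(np.arctan2(n2[1],n2[0])),B[2:],S[2:])
d=cv2.absdiff(load("pics/top0.npz")["frame"],c["frame"]).max(2)
for n,(u,v) in dict(tape=(167,170),trysq=(176,215),offcut=(149,276),bracket=(325,177),tub=(386,146),oil=(430,168),driver=(503,265)).items(): print(n,int((d[v-18:v+18,u-18:u+18]>40).sum()))
E
```

```text
sq [ 0.46187802 -0.29948076 -0.61064312] -34.987273377655455 0.07794765871286964
base yaw -6.935514 swing -6.9380283 (np.float64(0.0001861602839856207), 65) (np.float64(0.00017805583763464572), 80)
tape 0
trysq 41
offcut 0
bracket 0
tub 0
oil 0
driver 0
```

View pics/t9.png

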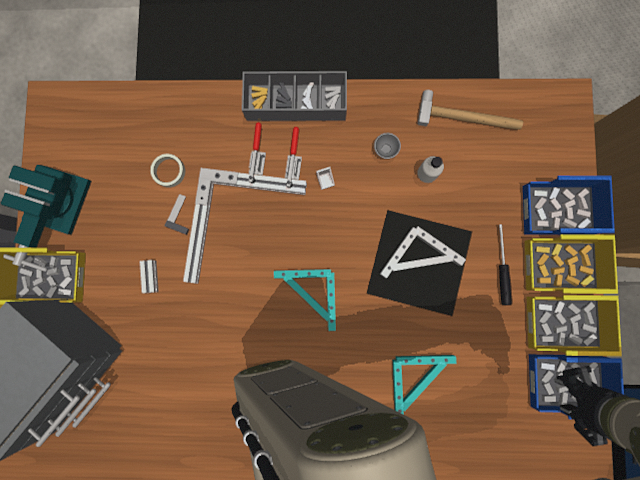

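The corner now measures square: base rail −6.94°, swing rail −6.94°. The square lies on the middle of the mat at (420,255), and the bystanders haven't moved.

```bash
python3 -c "
from station import r
print(r.job_done())"
```

```text
the job is handed in; nothing more can be done
None
```

The job is done and handed in at about 26 s: the loose rail was pushed flush and the two rails measure square to within the camera's resolution, the square was held on both rails for over 2 s at about 9–11 N, and it is back within about 2 mm of the mat's middle, with the other things where they were.

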